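# Make up two sample kits for the microscopes

## Task

Make up the two sample kits from the stock on the worktop. In the blue tray put the red specimen mount in the large round well and the white-capped vial in the small round well; in the yellow tray put the green mount in the large round well, the objective lens in the square well and the blue-capped vial in the small round well. Everything must stand upright and sit flat on the bottom of its well; leave the black mount and the black-capped vial where they are.

Things in the scene. Friction and masses are not known exactly. Their poses are not given: they have to be found in the camera images.
- mount_red: red low round resin specimen mount (a cylinder), 32 mm diameter, 16 mm high. Origin at the centre of its underside, z up; at the start it stands upright on the worktop among the other stock (centres about 70 mm or more apart).
- mount_green: green low round resin specimen mount (a cylinder), 32 mm diameter, 17 mm high. Origin at the centre of its underside, z up; at the start it stands upright on the worktop among the other stock (centres about 70 mm or more apart).
- mount_black: black low round resin specimen mount (a cylinder), 31 mm diameter, 19 mm high; stays in the stock. Origin at the centre of its underside, z up; at the start it stands upright on the worktop among the other stock (centres about 70 mm or more apart).
- vial_white: glass vial with a screw cap, standing upright: body 23 mm diameter, 48 mm high, white cap (20 mm diameter, top 12 mm). Origin at the centre of its underside, z up; at the start it stands upright on the worktop among the other stock (centres about 70 mm or more apart).
- vial_blue: glass vial with a screw cap, standing upright: body 23 mm diameter, 42 mm high, blue cap (20 mm diameter, top 12 mm). Origin at the centre of its underside, z up; at the start it stands upright on the worktop among the other stock (centres about 70 mm or more apart).
- vial_black: glass vial with a screw cap, standing upright: body 23 mm diameter, 48 mm high, black cap (20 mm diameter, top 12 mm); stays in the stock. Origin at the centre of its underside, z up; at the start it stands upright on the worktop among the other stock (centres about 70 mm or more apart).
- objective: spare microscope objective lens, white barrel with a dark band, standing upright: 33 mm diameter (grips as a plain cylinder), 46 mm high, about 0.16 kg. Origin at the centre of its underside, z up; at the start it stands upright on the worktop among the other stock (centres about 70 mm or more apart).
- tray_blue: blue kit tray with two dark-lined wells, 140 mm long (y). Fixed. Origin: centre of its underside; x across, y along, z up. 70 mm wide, 8 mm thick; low 14 mm tabs at the ends. Wells 4 mm deep, floor 4 mm above the worktop. Well centres at x = 0: small round well (42 mm diameter) at y = +34 mm, large round well (52 mm diameter) at y = -34 mm.
- tray_yellow: yellow kit tray with three dark-lined wells, 206 mm long (y). Fixed. Origin: centre of its underside; x across, y along, z up. 70 mm wide, 8 mm thick; low 14 mm tabs at the ends. Wells 4 mm deep, floor 4 mm above the worktop. Well centres at x = 0: large round well (52 mm diameter) at y = +68 mm, square well (52 mm by 52 mm) at y = 0, small round well (42 mm diameter) at y = -68 mm.
Mind the look-alikes: they are no part of the job. What is shaped like the vial_white but orange is not meant. What is shaped like the mount_green but orange is not meant.

How it is judged:
At the end, for the whole second after the job is handed in: Each of the five things in its named well: within 12 mm of the well centre along both tray axes, underside within 2.5 mm of the well floor, upright within 0.1 rad, at rest and released. Black mount and black-capped vial upright, within 30 mm of where they stood (x of mount_red in the frame of tray_blue between -0.012 and 0.012 m and y of mount_red in the frame of tray_blue between -0.046 and -0.022 m and z of mount_red in the frame of tray_blue between 0.0015 and 0.0065 m and angle between each of mount_red, vial_white, mount_green, objective, vial_blue, mount_black, vial_black's own z axis and vertical below 0.1 rad and linear speed of each of mount_red, vial_white, mount_green, objective, vial_blue below 0.02 m/s and x of vial_white in the frame of tray_blue between -0.012 and 0.012 m and y of vial_white in the frame of tray_blue between 0.022 and 0.046 m and z of vial_white in the frame of tray_blue between 0.0015 and 0.0065 m and x of mount_green in the frame of tray_yellow between -0.012 and 0.012 m and y of mount_green in the frame of tray_yellow between 0.056 and 0.08 m and z of mount_green in the frame of tray_yellow between 0.0015 and 0.0065 m and x of objective in the frame of tray_yellow between -0.012 and 0.012 m and y of objective in the frame of tray_yellow between -0.012 and 0.012 m and z of objective in the frame of tray_yellow between 0.0015 and 0.0065 m and x of vial_blue in the frame of tray_yellow between -0.012 and 0.012 m and y of vial_blue in the frame of tray_yellow between -0.08 and -0.056 m and z of vial_blue in the frame of tray_yellow between 0.0015 and 0.0065 m and distance of each of mount_black, vial_black from where it was at the start of the episode below 0.03 m); the robot touches nothing.
It fails at once if the black mount is moved by more than 30 mm or tipped (distance of mount_black from where it was at the start of the episode above 0.03 m or angle between mount_black's own z axis and vertical above 0.3 rad).
It fails at once if the black-capped vial is moved by more than 30 mm or tipped (distance of vial_black from where it was at the start of the episode above 0.03 m or angle between vial_black's own z axis and vertical above 0.3 rad).
It also fails if it takes over 120 s, if anything falls off the work surface, if the arm or the gripper's body presses on something with over 40 N, if the wrist force passes 120 N, or if a joint passes its speed limit or range.

## Robot

A 6-joint arm with a two-finger parallel gripper is mounted at the origin on a cart in front of the work surface, level with it; the furniture and walls round the work are solid. World frame = base frame: x ahead of the robot, y to its left, z up, the work surface at z = 0. Lengths are in m, angles in rad, forces in N, time in s.
With the tool pointing down it reaches from about 0.35 to 0.925 m from the base axis. Payload 6.4 kg.
Tool frame: the origin (TCP) lies midway between the tips of the shut fingers; the grasp point (between the pads) lies 19 mm behind it; z points along the fingers, y is the line along which they close (so a half turn about z gives the same grasp; the last joint's range is limited). The gripper opens to 85 mm and grips with 20 to 120 N. Pads are 22 mm wide; open, the fingers measure 114 mm over their backs; the gripper's body (76 mm by 85 mm) begins 54 mm behind the grasp point. The pads swing forward as they close: fully open they stand 13 mm farther back than shut.
Start: joints at [-1.392, 0.245, 1.558, -0, 1.339, -0.174], TCP at [0.225, -0.61, 0.231] pointing down, gripper open.
Joint ranges: [-3.13, 3.13], [-1.02, 2.26], [0.13, 2.54], [-0.95, 4.09], [0.21, 2.88], [-2.74, 2.74]. Speed limits (rad/s): [2.57, 2.57, 3.14, 3.14, 3.14, 3.14].

## Interface

Orientations are given as a 3x3 rotation matrix whose columns are the frame's x, y, z axes.
In Python, from rig import env gives the robot as it stands.
- The arm moves only by the shell command python3 -m pendant 'ROWS'. ROWS is JSON, a list of rows, each a list of 3 entries, a list of its own where there are three numbers: the shift along the tool's x, y, z normalised to -1 to 1, where 1 is 400 mm, then the turn, a rotation vector about the tool's x, y, z normalised to -1 to 1, where 1 is 2 pi rad, then the opening, from -1 (shut) to 1 (fully open). A call has exactly 5 rows; each row is the pose to reach, as a shift and turn from the pose commanded when the call began, along the tool's axes at that moment, turning the shorter way round; what a row does not reach only later rows make up. A row lasts 1/8 s, in which the tool goes at most 62.5 mm and 10.7 degrees, less where a joint would pass 70% of its speed; a pose out of reach is approached as far as the arm can. A call with a number of a shift or a turn outside -1 to 1 is refused whole. A call with a gripper value outside its range is refused whole. The fingers move at their own pace and stop on an object; the grip force is fixed at half the most. Time passes only in rows, so rows that repeat a pose let the fingers close, or fill a call up. It gives the time, the measured TCP pose, the force, the opening and the grip force at its end, in the units of the state.
- env.get_obs(): the state, without advancing time (a new reading comes with each control period).
- env.capture(name): name is "scene" or "top" or "wrist"; returns the picture (480x640x3 uint8, blue, green, red); there is no depth.
- env.camera_model(name): a dict with "K" (3x3 intrinsics, pixels), "world_from_camera" (4x4, takes a point from camera to world coordinates). Camera axes: x right, y down, z forward; pixel columns grow to the right and rows downward; lengths in m; the calibration is good to about 2 mm. The wrist camera is an equidistant fisheye: a pixel r from the principal point sees the ray r / f radians off the axis. A picture is of the moment at which its call begins: read the wrist's pose just before it. camera_model takes no time and is no camera call; for the wrist camera it gives the pose at the moment of the call.
- env.sign_off(): hands the job in; it is judged then, once.
Trained networks look in the newest picture that a camera, given by its name, has taken for a name from the list of things; names that differ only in an ending like _2 or _b are one class to them, and where a whole thing is asked for, a point or a joint stands for the part that bears it (a point fixed in the world has none). Each returns a list of dicts, best first, with "score" (0 to 1); they miss things now and then, are a little off and sometimes report something else, mostly with a low value. They report only what shows in the picture. A call takes as long as a camera call. They do not tell look-alikes from the thing itself.
- env.find_in(name, camera): "uv" ([column, row] in pixels, amid what is visible of it).
- env.cut_out(name, camera): "mask" (480x640 bool, what is visible of it) and "uv" ([column, row] in pixels, amid what is visible of it).
- env.tip_of(name, camera): "uv" ([column, row] in pixels: a listed point, or the origin of a listed thing).
The state is a dict: "time_s": time; "joints": joint angles; "joint_vel": joint speeds; "tau": joint torques, N m; "position": TCP position; "eef_rot": TCP orientation; "force": force on the tool from outside, world axes, zero at the start; "ft_torque": the same for the moment, N m; "width": finger opening in m; "gripper_force": force on a finger pad.
Only numpy, scipy, OpenCV 4.12 (cv2) and the standard library are available. Lean on these libraries where they do the work, as an engineer would, in place of code of your own. Each camera call takes 0.05 s, during which the arm holds its last target. There are 200 camera calls.

## Working session

There is one attempt and no reset: what is moved stays moved. The work goes in short steps, Python scripts to look and compute and a shell command to move; the robot and the scene stay as the last step left them, time stands still between calls to the robot, and variables do not carry over. Pictures are saved under pics/ and viewed, at most 18 in all, crops included, and the job is handed in when it is done.

```bash
ls; mkdir -p pics; python3 - <<'E'
from rig import env
import cv2,numpy as np
for n in("scene","top"):
    im=env.capture(n);cv2.imwrite(f"pics/{n}0.png",im)
    m=env.camera_model(n);print(n,np.round(m["K"],1).tolist(),np.round(m["world_from_camera"],4).tolist())
o=env.get_obs();print(o["time_s"],o["position"],o["eef_rot"],o["width"])
print(env.camera_model("wrist"))
E
```

```text
pics
scene [[558.3, 0.0, 317.5], [0.0, 558.3, 240.7], [0.0, 0.0, 1.0]] [[-0.8726, -0.2566, 0.4156, -0.0219], [-0.4882, 0.4843, -0.726, 1.0215], [-0.015, -0.8364, -0.5479, 0.7596], [0.0, 0.0, 0.0, 1.0]]
top [[581.3, 0.0, 316.7], [0.0, 581.3, 234.1], [0.0, 0.0, 1.0]] [[-0.0182, -0.9766, 0.2143, 0.278], [-0.9998, 0.0187, 0.0003, 0.0381], [-0.0043, -0.2143, -0.9768, 1.1751], [0.0, 0.0, 0.0, 1.0]]
0.1 [ 0.22449494 -0.60945589  0.23027167] [[ 9.38402196e-01  3.45544802e-01 -3.29467268e-04]
 [ 3.45544832e-01 -9.38400607e-01  1.75198910e-03]
 [ 2.96218444e-04 -1.75791613e-03 -9.99998411e-01]] 0.08519177036727063
{'K': array([[371.64829954,   0.        , 324.39752797],
       [  0.        , 371.64829954, 240.22569595],
       [  0.        ,   0.        ,   1.        ]]), 'world_from_camera': array([[ 0.34650134, -0.88694015, -0.3054079 ,  0.30263113],
       [-0.93804726, -0.32832992, -0.11075562, -0.58102261],
       [-0.00204094,  0.32486401, -0.94575854,  0.37142351],
       [ 0.        ,  0.        ,  0.        ,  1.        ]])}
```

View pics/top0.png

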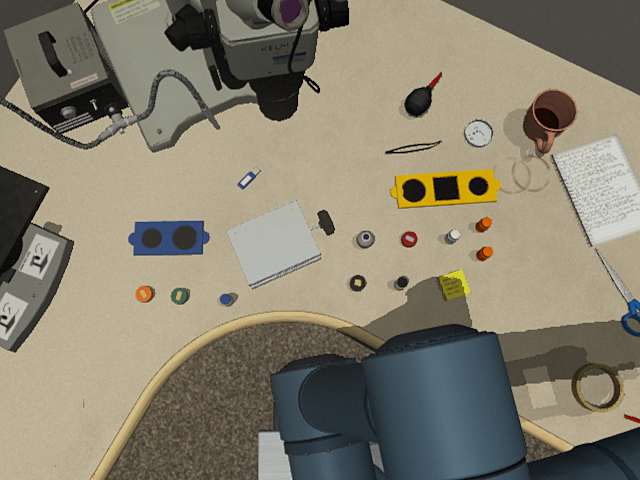

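View pics/scene0.png

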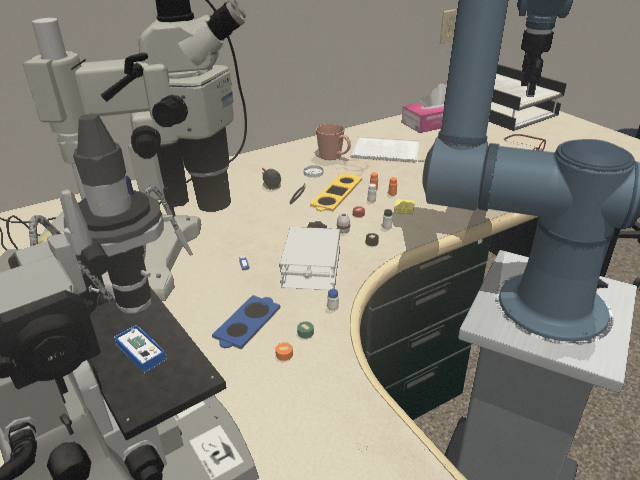

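The top view shows the red mount at (409,239), green mount at (179,296), black mount at (358,283) and the orange look-alike mount at (144,294). It also shows the white vial at (453,236), blue vial at (226,299), black vial at (402,283), orange vials at (484,225) and (484,254), and the objective at (366,239). The blue tray is at (169,238) with its small well on the left (+y). The yellow tray is at (446,189) with its large well on the left. The scene view agrees, and it shows a low stand between the two groups.

```bash
cat > h.py <<'E'
from rig import env
import cv2,numpy as np
def ray(m,uv,fish=False):
    K=m["K"];T=m["world_from_camera"]
    x=(uv[0]-K[0,2])/K[0,0];y=(uv[1]-K[1,2])/K[1,1]
    if fish:
        r=np.hypot(x,y);s=np.sin(r)/r if r>1e-9 else 1;d=np.array([x*s,y*s,np.cos(r)])
    else: d=np.array([x,y,1.])
    d=T[:3,:3]@d;return T[:3,3],d/np.linalg.norm(d)
def plane(m,uv,z,fish=False):
    o,d=ray(m,uv,fish);return o+d*(z-o[2])/d[2]
def tri(r1,r2):
    A=np.zeros((3,3));b=np.zeros(3)
    for o,d in(r1,r2):
        P=np.eye(3)-np.outer(d,d);A+=P;b+=P@o
    p=np.linalg.solve(A,b);return p,sum(np.linalg.norm((np.eye(3)-np.outer(d,d))@(p-o)) for o,d in(r1,r2))
E
python3 - <<'E'
from h import *
mt,ms=env.camera_model("top"),env.camera_model("scene")
T0={"mount_red":(409,239),"mount_green":(179,296),"mount_black":(358,283),"vial_white":(453,236),"vial_blue":(226,299),"vial_black":(402,283),"objective":(366,239),"tray_blue":(169,238),"tray_yellow":(446,189)}
for n,t in T0.items():
    a=env.tip_of(n,"top");b=env.tip_of(n,"scene")
    a=[x for x in a if np.hypot(*(np.array(x["uv"])-t))<18]
    if not a: print(n,"no top"); continue
    a=a[0];pz=plane(mt,a["uv"],0)
    c=sorted([(tri(ray(mt,a["uv"]),ray(ms,x["uv"])),np.round(x["uv"])) for x in b],key=lambda q:np.linalg.norm(q[0][0]-pz))
    print(n,np.round(a["uv"],1),round(a["score"],2),"plane0",np.round(pz[:2],4),*[(np.round(q[0][0],4).tolist(),round(q[0][1],4),q[1].tolist()) for q in c[:1]])
E
```

```text
mount_red [407.5 237.9] 0.47 plane0 [ 0.5244 -0.1487] ([0.5221, -0.1515, -0.0092], np.float64(0.0088), [360.0, 217.0])
mount_green [181.2 295.9] 0.63 plane0 [0.4132 0.3153] ([0.416, 0.3173, -0.0042], np.float64(0.0052), [303.0, 334.0])
mount_black [357.  285.9] 0.63 plane0 [ 0.4268 -0.0412] ([0.4278, -0.0407, 0.0016], np.float64(0.0025), [373.0, 242.0])
vial_white [451.9 239.7] 0.65 plane0 [ 0.5188 -0.24  ] ([0.5244, -0.242, -0.0124], np.float64(0.0064), [370.0, 203.0])
vial_blue [227.5 303.6] 0.46 plane0 [0.3959 0.2212] ([0.3944, 0.2205, 0.0015], np.float64(0.0027), [337.0, 307.0])
vial_black [398.6 286.3] 0.64 plane0 [ 0.4244 -0.1255] ([0.4272, -0.1245, 0.0004], np.float64(0.0059), [386.0, 227.0])
objective [363.4 240.4] 0.8 plane0 [ 0.5208 -0.0575] ([0.5185, -0.0561, 0.0142], np.float64(0.0012), [343.0, 226.0])
tray_blue [168.5 240.7] 0.67 plane0 [0.5279 0.3452] ([0.5294, 0.3462, -0.0018], np.float64(0.0025), [248.0, 323.0])
tray_yellow [446.6 188.6] 0.79 plane0 [ 0.6287 -0.2364] ([0.63, -0.2378, -0.0057], np.float64(0.0008), [338.0, 193.0])
```

```bash
python3 -m pendant '[[[0.85,-0.51,0],[0,0,-0.194],0.2],[[0.85,-0.51,0],[0,0,-0.194],0.2],[[0.85,-0.51,0],[0,0,-0.194],0.2],[[0.85,-0.51,0],[0,0,-0.194],0.2],[[0.85,-0.51,0],[0,0,-0.194],0.2]]'; python3 -c "
from h import *
o=env.get_obs();print(np.round(o['position'],4),np.round(o['eef_rot'],4).tolist())"
```

```text
time_s: 1.62
position: [0.4215, -0.3649, 0.2316]
eef_rot: [[0.271, 0.963, 0.001], [0.963, -0.271, -0.001], [-0.0, 0.001, -1.0]]
force: [1.1, 0.2, 0.1]
width: 0.0512
gripper_force: 0.0
[ 0.4215 -0.3649  0.2316] [[0.2712, 0.9625, 0.0006], [0.9625, -0.2712, -0.0006], [-0.0004, 0.0007, -1.0]]
```

```bash
python3 -m pendant '[[[0.54,0.05,-0.05],[0,0,-0.0436],0.2],[[0.54,0.05,-0.05],[0,0,-0.0436],0.2],[[0.54,0.05,-0.05],[0,0,-0.0436],0.2],[[0.54,0.05,-0.05],[0,0,-0.0436],0.2],[[0.54,0.05,-0.05],[0,0,-0.0436],0.2]]'; cat >> h.py <<'E'
def look(names,tag=None):
    o=env.get_obs();m=env.camera_model("wrist");im=env.capture("wrist")
    if tag: cv2.imwrite(f"pics/{tag}.png",im)
    print("t",round(o["time_s"],2),np.round(o["position"],4),np.round(o["eef_rot"][:,0],4))
    out={}
    for n in names:
        out[n]=[(x["score"],np.array(x["uv"])) for x in env.tip_of(n,"wrist")]
        for s,u in out[n][:4]: print(n,round(s,2),np.round(u,1),np.round(plane(m,u,0,True),4)[:2])
    return m,im,out
E
python3 -c "
from h import *
look(['mount_red','vial_white','objective','tray_yellow','mount_black','vial_black'],'w1')"
```

```text
time_s: 2.25
position: [0.5001, -0.1629, 0.2517]
eef_rot: [[0.003, 1.0, 0.001], [1.0, -0.003, -0.0], [-0.0, 0.001, -1.0]]
force: [0.8, -0.9, 0.4]
width: 0.0511
gripper_force: 0.0
t 2.25 [ 0.5001 -0.1629  0.2517] [ 2.9e-03  1.0e+00 -5.0e-04]
mount_red 0.96 [341.5 181.2] [ 0.5179 -0.1475]
mount_red 0.19 [260.6  82.2] [ 0.4335 -0.0404]
vial_white 0.81 [362.  306.8] [ 0.5448 -0.2994]
vial_white 0.74 [311.5 303.4] [ 0.4839 -0.2943]
vial_white 0.72 [345.2 256.4] [ 0.5231 -0.2337]
vial_white 0.22 [251.8 161.4] [ 0.422 -0.125]
objective 0.57 [344.1  95.2] [ 0.5201 -0.0559]
tray_yellow 0.8 [434.8 252.7] [ 0.6282 -0.2298]
mount_black 0.75 [257.8  83.6] [ 0.4305 -0.0417]
vial_black 0.88 [252.6 162.7] [ 0.4228 -0.1264]
```

View pics/w1.png

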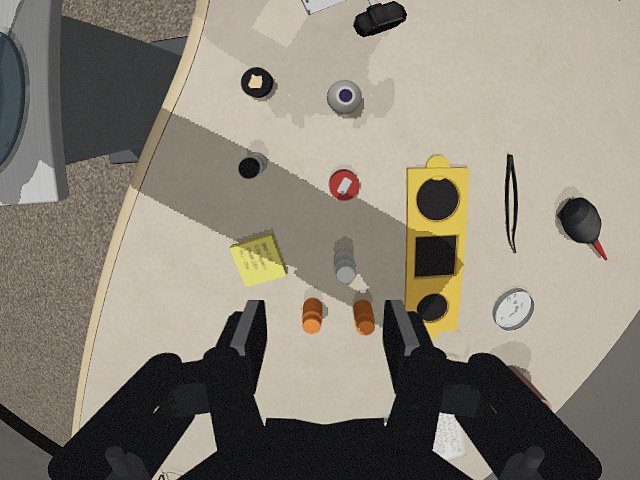

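The wrist view shows the red mount at (344,184), which is the only red one. The white-capped vial is at (345,262), with orange look-alikes at (312,315) and (365,315). The objective is at (345,97), the black mount at (257,83) and the black vial at (252,165). The yellow tray wells are at (437,199) large, (435,256) square and (432,307) small. I'll take the red mount first, checking it with a close crop and a second view.

```bash
cat >> h.py <<'E'
from scipy.optimize import least_squares
def proj(m,P):
    T=m["world_from_camera"];q=(np.asarray(P)-T[:3,3])@T[:3,:3]
    r=np.arctan2(np.hypot(q[:,0],q[:,1]),q[:,2]);a=np.arctan2(q[:,1],q[:,0]);K=m["K"]
    return np.c_[K[0,0]*r*np.cos(a)+K[0,2],K[1,1]*r*np.sin(a)+K[1,2]].astype(np.float32)
A=np.linspace(0,2*np.pi,40,endpoint=False)
def cyl(x,y,r,h,z0=0): return np.vstack([np.c_[x+r*np.cos(A),y+r*np.sin(A),0*A+z] for z in(z0,z0+h)])
def cen(c):
    M=cv2.moments(c);return np.array([M["m10"]/M["m00"],M["m01"]/M["m00"]])
def fit(m,uv,x0,r,h,z0=0):
    return least_squares(lambda p:cen(cv2.convexHull(proj(m,cyl(*p,r,h,z0))))-uv,x0,x_scale=.01,diff_step=1e-3).x
def mcen(mask):
    c,_=cv2.findContours(mask.astype(np.uint8),cv2.RETR_EXTERNAL,cv2.CHAIN_APPROX_NONE);c=max(c,key=cv2.contourArea)
    return cen(cv2.convexHull(c)),cv2.contourArea(c)
DIM={"mount_red":(.016,.016),"mount_green":(.016,.017),"mount_black":(.0155,.019),"vial_white":(.0115,.048),"vial_blue":(.0115,.042),"vial_black":(.0115,.048),"objective":(.0165,.046)}
def things(m,guess):
    for n,g in guess.items():
        best=None
        for x in env.cut_out(n,"wrist")[:4]:
            u,a=mcen(x["mask"]);p=fit(m,u,g,*DIM[n]);d=np.linalg.norm(p-g)
            if best is None or d<best[0]: best=(d,p,u,a,x["score"])
        if best: print(n,"fit",np.round(best[1],4),"uv",np.round(best[2],1),"area",best[3],"pred",cv2.contourArea(cv2.convexHull(proj(m,cyl(*best[1],*DIM[n])))),round(best[4],2))
def wells(m,im,guess,rs):
    dark=(im.max(2)<60).astype(np.uint8)
    n,l,s,c=cv2.connectedComponentsWithStats(dark)
    ps=[]
    for g,r in zip(guess,rs):
        u=proj(m,[[*g,.008]])[0];k=min([i for i in range(1,n) if s[i,4]>150],key=lambda i:np.hypot(*(c[i]-u)))
        mu,a=mcen(l==k);p=fit(m,mu,g,r,.0001,.008);ps.append(p)
        print("well",np.round(p,4),"uv",np.round(mu,1),"area",a)
    return ps
E
python3 - <<'E'
from h import *
m,im,_=look([])
cv2.imwrite("pics/crop1.png",cv2.resize(im[150:350,230:500],None,fx=2.9,fy=2.9))
things(m,{"mount_red":(.518,-.1475),"vial_white":(.523,-.234),"objective":(.52,-.056),"mount_black":(.43,-.042),"vial_black":(.423,-.126)})
wells(m,im,[(.628,-.162),(.628,-.23),(.628,-.298)],[.026,.026,.021])
E
```

```text
t 2.6 [ 0.4992 -0.1654  0.2511] [8.2e-03 1.0e+00 1.0e-04]
mount_red fit [ 0.5192 -0.1492] uv [344.2 182. ] area 752.5 pred 801.8907722150907 0.55
vial_white fit [ 0.5206 -0.2335] uv [345.7 263.6] area 560.5 pred 704.2961650041398 0.86
objective fit [ 0.5181 -0.059 ] uv [344.7  93.3] area 936.5 pred 1031.744188616285 0.81
mount_black fit [ 0.4314 -0.041 ] uv [257.1  79.9] area 687.5 pred 804.3757242740248 0.94
vial_black fit [ 0.4287 -0.1251] uv [253.5 162.9] area 530.0 pred 641.7483797715977 0.83
well [ 0.6229 -0.1639] uv [438.4 195.9] area 1286.0
well [ 0.6265 -0.2304] uv [436.7 252.9] area 1478.5
well [ 0.6302 -0.2976] uv [433.7 304.7] area 575.0
```

View pics/crop1.png

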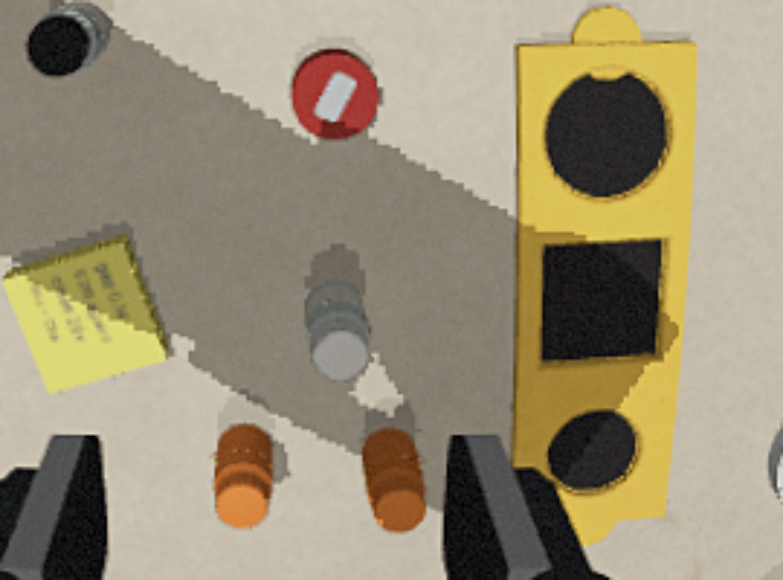

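The crop confirms the red mount at wrist pixel (344,182) and the white-capped vial at (345,264), well separated from the orange vials. I'll hover over the red mount.

```bash
python3 -m pendant '[[[0.04,0.05,0.3],[0,0,0],0.2],[[0.04,0.05,0.3],[0,0,0],0.2],[[0.04,0.05,0.3],[0,0,0],0.2],[[0.04,0.05,0.3],[0,0,0],0.2],[[0.04,0.05,0.3],[0,0,0],0.2]]'; python3 - <<'E'
from h import *
m,im,_=look([],"w2")
things(m,{"mount_red":(.519,-.149),"objective":(.52,-.056)})
E
```

```text
time_s: 3.52
position: [0.5214, -0.1499, 0.1346]
eef_rot: [[0.007, 1.0, 0.005], [1.0, -0.007, -0.003], [-0.003, 0.005, -1.0]]
force: [-0.1, 0.0, 0.2]
width: 0.0514
gripper_force: 0.0
t 3.52 [ 0.5214 -0.1499  0.1346] [ 0.0068  1.     -0.0028]
mount_red fit [ 0.5199 -0.1492] uv [322.3 228.8] area 1453.0 pred 1616.1838674698956 0.73
objective fit [ 0.519 -0.059] uv [319.8 105.1] area 1863.0 pred 2271.9915833330015 0.79
```

View pics/w2.png

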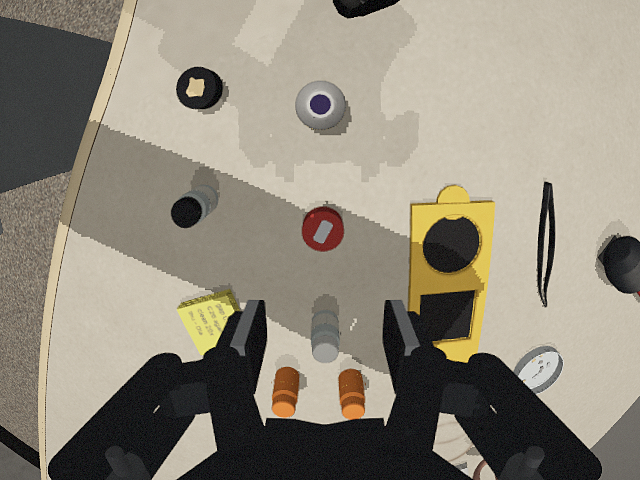

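The view shows the red mount at (322,229) between the fingers, and both views agree on (0.5195,-0.149). I'll descend.

```bash
python3 -m pendant '[[[0,0,0.15],[0,0,0],0.2],[[0,0,0.24],[0,0,0],0.2],[[0,0,0.24],[0,0,0],0.2],[[0,0,0.24],[0,0,0],0.2],[[0,0,0.24],[0,0,0],0.2]]'
```

```text
time_s: 4.3
position: [0.5213, -0.1495, 0.0377]
eef_rot: [[0.007, 1.0, 0.004], [1.0, -0.007, -0.002], [-0.002, 0.004, -1.0]]
force: [-0.7, -0.2, -0.1]
width: 0.0512
gripper_force: 0.0
```

```bash
python3 -m pendant '[[[0,-0.003,0.05],[0,0,0],0.2],[[0,-0.003,0.08],[0,0,0],0.2],[[0,-0.003,0.08],[0,0,0],-0.4],[[0,-0.003,0.08],[0,0,0],-0.4],[[0,-0.003,0.08],[0,0,0],-0.4]]'
```

```text
time_s: 4.92
position: [0.519, -0.1489, 0.0039]
eef_rot: [[0.007, 1.0, 0.001], [1.0, -0.007, -0.001], [-0.001, 0.001, -1.0]]
force: [0.7, -1.1, -0.2]
width: 0.029
gripper_force: 59.2
```

```bash
python3 -m pendant '[[[0,0,-0.1],[0,0,0],-0.5],[[0,0,-0.25],[0,0,0],-0.5],[[0,0,-0.4],[0,0,0],-0.5],[[0.1,0,-0.5],[0,0,0],-0.5],[[0.25,0,-0.5],[0,0,0],-0.5]]' | egrep 'pos|wid|gri'; python3 -m pendant '[[[0.15,0,0],[0,0,0],-0.5],[[0.3,0,0],[0,0,0],-0.5],[[0.45,0.01,0],[0,0,0],-0.5],[[0.6,0.01,0],[0,0,0],-0.5],[[0.75,0.01,0],[0,0,0],-0.5]]'|egrep 'pos|wid|gri'; python3 - <<'E'
from h import *
look(["tray_blue","mount_green","vial_blue"],"w3")
E
```

```text
position: [0.5218, -0.0493, 0.2086]
width: 0.0291
gripper_force: 59.4
position: [0.5249, 0.2534, 0.2038]
width: 0.0292
gripper_force: 59.4
t 6.17 [0.5249 0.2534 0.2038] [6.4e-03 1.0e+00 2.0e-04]
tray_blue 0.96 [329.9 108.4] [0.53   0.3453]
mount_green 0.89 [202.4 142.9] [0.4086 0.3172]
mount_green 0.75 [211.4  68.3] [0.42   0.3883]
vial_blue 0.81 [205.4 236.8] [0.4038 0.2229]
```

View pics/w3.png

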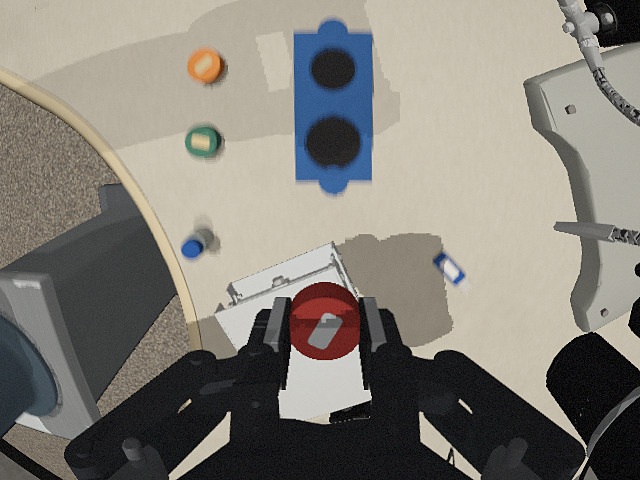

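The view shows the red mount held level at (325,320). The blue tray's small well is at (333,69) and its large well at (333,141). The green mount is at (202,141), the orange one at (206,65) and the blue vial at (195,245).

```bash
python3 - <<'E'
from h import *
m,im,_=look([])
wells(m,im,[(.53,.311),(.53,.379)],[.026,.021])
things(m,{"mount_green":(.41,.317),"vial_blue":(.40,.222)})
E
```

```text
t 6.38 [0.5247 0.2522 0.2034] [ 4.3e-03  1.0e+00 -3.0e-04]
well [0.5326 0.3114] uv [333.6 144.1] area 2117.0
well [0.5327 0.3781] uv [333.6  70.9] area 1365.5
mount_green fit [0.4171 0.3875] uv [206.   66.6] area 985.0 pred 1074.8219157004205 0.92
vial_blue fit [0.4028 0.2222] uv [197.4 243.9] area 646.0 pred 865.3365718524437 0.71
```

```bash
python3 -m pendant '[[[0.1,0.02,0],[0,0,0],-0.5],[[0.148,0.02,0.1],[0,0,0],-0.5],[[0.148,0.02,0.25],[0,0,0],-0.5],[[0.148,0.02,0.37],[0,0,0],-0.5],[[0.148,0.02,0.37],[0,0,0],-0.5]]' | egrep 'pos|wid|gri';  python3 - <<'E'
from h import *
m,im,_=look([],"w4")
wells(m,im,[(.532,.379)],[.021])
E
```

```text
position: [0.5304, 0.308, 0.051]
width: 0.0291
gripper_force: 59.4
t 7.15 [0.5304 0.308  0.051 ] [ 0.0086  1.     -0.0034]
well [0.5331 0.3793] uv [330.4 141.1] area 4531.0
```

View pics/w4.png

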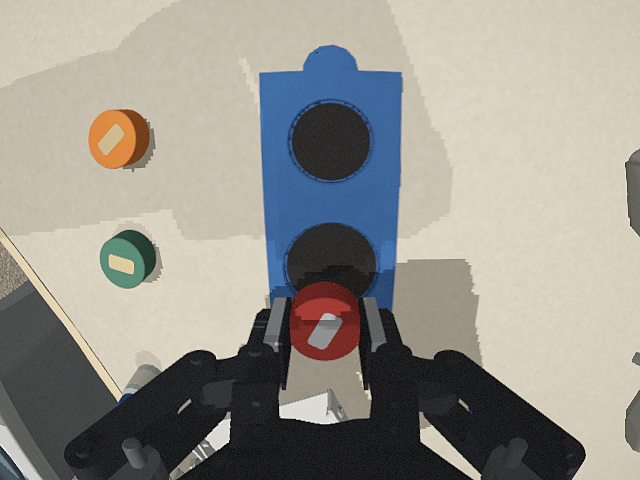

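The held red mount is at (325,320). The large well, partly hidden, is at about (331,262) and the small well at (330,141), consistent with the earlier fit. I'll lower and release.

```bash
python3 -m pendant '[[[0.009,0.005,0.05],[0,0,0],-0.5],[[0.009,0.005,0.09],[0,0,0],-0.5],[[0.009,0.005,0.103],[0,0,0],-0.5],[[0.009,0.005,0.103],[0,0,0],-0.5],[[0.009,0.005,0.103],[0,0,0],-0.1]]' | egrep 'pos|wid|gri|for'; python3 -m pendant '[[[0,0,0],[0,0,0],0.1],[[0,0,0],[0,0,0],0.1],[[0,0,-0.1],[0,0,0],0.1],[[0,0,-0.25],[0,0,0],0.15],[[-0.1,-0.1,-0.38],[0,0,0],0.2]]'|egrep 'pos|wid|gri|for';  python3 - <<'E'
from h import *
m,im,_=look([],"w5")
u=[x for x in env.cut_out("mount_red","wrist")][:1]
for x in u:
  c,a=mcen(x["mask"]);print(c,a,fit(m,c,(.53,.31),.016,.016,.004))
wells(m,im,[(.532,.379)],[.021])
things(m,{"mount_green":(.41,.317),"vial_blue":(.40,.222)})
E
```

```text
position: [0.5361, 0.3143, 0.015]
force: [0.7, 0.1, -0.3]
width: 0.0384
gripper_force: 0.0
position: [0.505, 0.2827, 0.1603]
force: [0.4, -0.5, -0.3]
width: 0.051
gripper_force: 0.0
t 8.45 [0.505  0.2827 0.1603] [0.0054 1.     0.0019]
[362.21449609 184.97067486] 1282.0 [0.53508786 0.31352899]
well [0.5308 0.3774] uv [356.7 103.7] area 1631.0
mount_green fit [0.4123 0.3169] uv [210.7 182.3] area 1200.5 pred 1365.0834552125307 0.58
vial_blue fit [0.4023 0.2221] uv [206.4 294.1] area 954.0 pred 1112.2791363080032 0.76
```

View pics/w5.png

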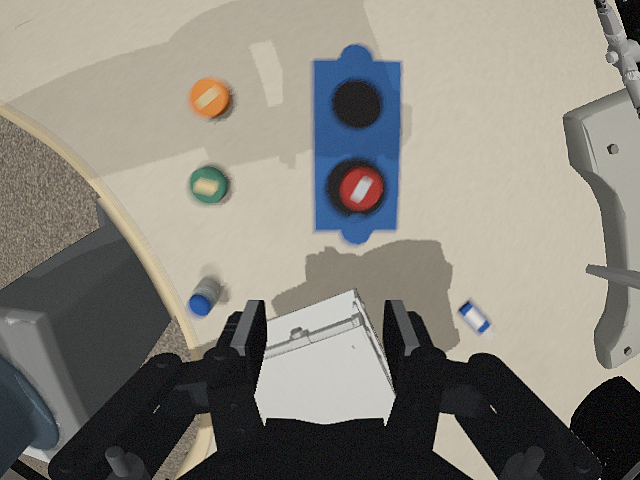

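The red mount sits flat at (361,188), about 3 mm off the centre of the large well. The green mount is next, at (210,185).

```bash
python3 -m pendant '[[[0.04,-0.12,0],[0,0,0],0.2],[[0.085,-0.232,0],[0,0,0],0.2],[[0.085,-0.232,0.12],[0,0,0],0.2],[[0.085,-0.232,0.25],[0,0,0],0.2],[[0.085,-0.232,0.25],[0,0,0],0.2]]' | egrep 'pos|wid|gri|for';  python3 - <<'E'
from h import *
m,im,_=look([])
things(m,{"mount_green":(.412,.317)})
E
```

```text
position: [0.4058, 0.3147, 0.0509]
force: [-0.4, -0.1, 1.6]
width: 0.051
gripper_force: 0.0
t 9.28 [0.4058 0.3147 0.0509] [ 0.0062  1.     -0.0054]
mount_green fit [0.412  0.3175] uv [337.6 271.4] area 3184.5 pred 3287.8444395014085 0.91
```

```bash
python3 -m pendant '[[[0.006,0.014,0.05],[0,0,0],0.2],[[0.006,0.014,0.113],[0,0,0],0.2],[[0.006,0.014,0.113],[0,0,0],0.2],[[0.006,0.014,0.113],[0,0,0],-0.5],[[0.006,0.014,0.113],[0,0,0],-0.5]]' | egrep 'pos|wid|gri|for';python3 -m pendant '[[[0,0,0],[0,0,0],-0.5],[[0,0,-0.1],[0,0,0],-0.5],[[0,0,-0.25],[0,0,0],-0.5],[[0,0,-0.4],[0,0,0],-0.5],[[-0.1,0.1,-0.46],[0,0,0],-0.5]]' | egrep 'pos|wid|gri|for'
```

```text
position: [0.4175, 0.3196, 0.0138]
force: [-1.7, -1.5, 6.0]
width: 0.0273
gripper_force: 58.7
position: [0.4567, 0.2807, 0.2016]
force: [1.5, 0.7, -0.6]
width: 0.0273
gripper_force: 59.1
```

```bash
python3 - <<'E'
from h import *
m,im,_=look([])
cv2.imwrite("pics/w6.png",cv2.resize(im[100:420,160:490],None,fx=1.8,fy=1.8))
E
```

```text
t 10.62 [0.4567 0.2807 0.2016] [0.001  1.     0.0039]
```

View pics/w6.png

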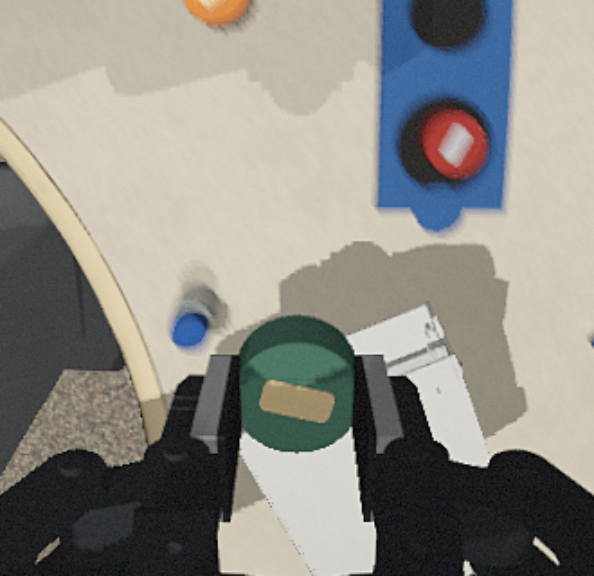

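The green mount is held level at crop pixel (297,383), but lower in the fingers than the red one was. I'll carry it to the yellow tray and measure there.

```bash
python3 -m pendant '[[[-0.15,0,0],[0,0,0],-0.6],[[-0.3,0,0],[0,0,0],-0.6],[[-0.45,0,0],[0,0,0],-0.6],[[-0.6,0.1,0],[0,0,0],-0.6],[[-0.75,0.2,0],[0,0,0],-0.6]]' | egrep 'pos|wid|gri'; python3 -m pendant '[[[-0.15,0.1,0],[0,0,0],-0.6],[[-0.25,0.2,0],[0,0,0],-0.6],[[-0.25,0.2,0],[0,0,0],-0.6],[[-0.25,0.2,0],[0,0,0],-0.6],[[-0.25,0.2,0],[0,0,0],-0.6]]' | egrep 'pos|wid|gri';python3 - <<'E'
from h import *
m,im,_=look(["tray_yellow"])
o=env.get_obs()
for x in env.cut_out("mount_green","wrist")[:2]:
  u,a=mcen(x["mask"]);print(x["score"],u,a)
  f=lambda p:np.r_[cen(h:=cv2.convexHull(proj(m,cyl(p[0],p[1],.016,.017,p[2]))))-u,(cv2.contourArea(h)**.5-(a/.96)**.5)]
  print(least_squares(f,[*o["position"][:2],o["position"][2]-.01],x_scale=.01,diff_step=1e-3).x-o["position"])
cv2.imwrite("pics/w7.png",im)
wells(m,im,[(.623,-.164),(.6265,-.2304),(.63,-.297)],[.026,.026,.021])
E
```

```text
position: [0.5239, -0.0079, 0.1969]
width: 0.0275
gripper_force: 59.2
position: [0.6018, -0.1053, 0.1958]
width: 0.0273
gripper_force: 59.3
t 11.93 [ 0.6018 -0.1053  0.1958] [ 0.0053  1.     -0.    ]
0.9 [324.43980878 312.88736123] 4147.0
[-0.0004801  -0.00491375 -0.01988613]
well [ 0.7168 -0.1621] uv [440.6 265.4] area 291.5
well [ 0.6072 -0.3298] uv [330.3 396.6] area 59439.5
well [ 0.6071 -0.3294] uv [330.3 396.6] area 59439.5
```

View pics/w7.png

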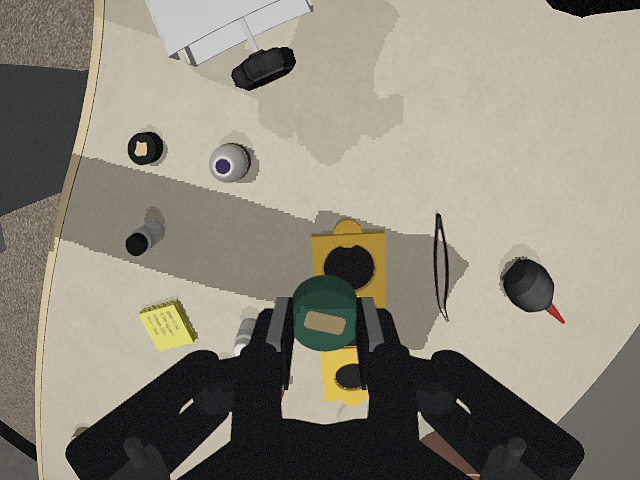

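The view shows the green mount held at (325,313) with the yellow large well ahead of it at about (349,268). I'll go over the well.

```bash
python3 -m pendant '[[[-0.142,0.054,0],[0,0,0],-0.6],[[-0.142,0.054,0.15],[0,0,0],-0.6],[[-0.142,0.054,0.3],[0,0,0],-0.6],[[-0.142,0.054,0.35],[0,0,0],-0.6],[[-0.142,0.054,0.35],[0,0,0],-0.6]]' | egrep 'pos|wid|gri';python3 - <<'E'
from h import *
m,im,_=look([])
cv2.imwrite("pics/w8.png",im[150:480,180:470])
E
```

```text
position: [0.6231, -0.1628, 0.0548]
width: 0.0269
gripper_force: 59.3
t 12.7 [ 0.6231 -0.1628  0.0548] [6.e-03 1.e+00 7.e-04]
```

View pics/w8.png

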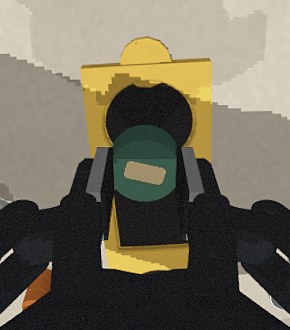

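The green mount at crop (145,163) is lined up with the well rim centre at about (150,120), which lies 2–3 mm further in +x.

```bash
python3 -m pendant '[[[0,0.005,0.04],[0,0,0],-0.6],[[0,0.005,0.075],[0,0,0],-0.6],[[0,0.005,0.083],[0,0,0],-0.6],[[0,0.005,0.083],[0,0,0],-0.6],[[0,0.005,0.083],[0,0,0],-0.6]]' | egrep 'pos|wid|for'
```

```text
position: [0.6259, -0.1637, 0.0224]
force: [-0.0, -0.2, -0.1]
width: 0.0276
gripper_force: 59.3
```

```bash
python3 -m pendant '[[[0,0,0.003],[0,0,0],-0.6],[[0,0,0.006],[0,0,0],-0.6],[[0,0,0.01],[0,0,0],-0.6],[[0,0,0.01],[0,0,0],-0.6],[[0,0,0.01],[0,0,0],-0.6]]' | egrep 'pos|wid|for'
```

```text
position: [0.6255, -0.1635, 0.0179]
force: [0.6, 0.4, 0.3]
width: 0.0274
gripper_force: 59.4
```

```bash
python3 -m pendant '[[[0,0,0.003],[0,0,0],-0.6],[[0,0,0.006],[0,0,0],-0.6],[[0,0,0.009],[0,0,0],-0.6],[[0,0,0.009],[0,0,0],-0.6],[[0,0,0.009],[0,0,0],-0.6]]' | egrep 'pos|wid|for'
```

```text
position: [0.6258, -0.1636, 0.0177]
force: [-9.9, 4.0, 19.6]
width: 0.0276
gripper_force: 62.7
```

```bash
python3 -m pendant '[[[0,0,-0.005],[0,0,0],0.1],[[0,0,-0.005],[0,0,0],0.2],[[0,0,-0.1],[0,0,0],0.2],[[0,0,-0.22],[0,0,0],0.2],[[0,0,-0.35],[0,0,0],0.2]]' | egrep 'pos|wid|for'; python3 -m pendant '[[[0.1,-0.1,0],[0,0,0],0.2],[[0.2,-0.2,0],[0,0,0],0.2],[[0.262,-0.266,0],[0,0,0],0.2],[[0.262,-0.266,0],[0,0,0],0.2],[[0.262,-0.266,0.05],[0,0,0],0.2]]' | egrep 'pos|wid|for';python3 - <<'E'
from h import *
m,im,_=look([],"w9")
things(m,{"objective":(.518,-.059),"mount_black":(.431,-.041)})
E
```

```text
position: [0.6248, -0.1632, 0.1546]
force: [1.0, -0.3, 0.7]
width: 0.051
gripper_force: 0.0
position: [0.5216, -0.0587, 0.1359]
force: [0.1, -0.2, -0.9]
width: 0.0513
gripper_force: 0.0
t 15.88 [ 0.5216 -0.0587  0.1359] [ 0.0064  1.     -0.0017]
objective fit [ 0.5192 -0.0558] uv [320.9 234.1] area 1909.0 pred 2515.4437215358485 0.63
mount_black fit [ 0.4317 -0.0406] uv [206.3 208.3] area 1453.5 pred 1545.655626029824 0.87
```

View pics/w9.png

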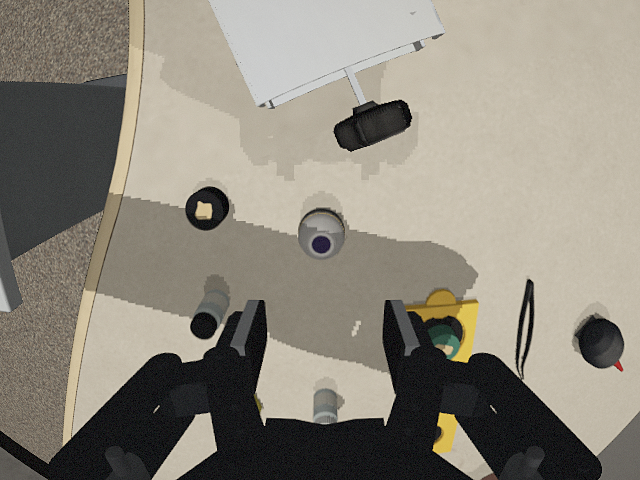

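The view shows the objective at (321,234). The green mount is seated in the large well at (442,340). I'll descend on the objective.

```bash
python3 -m pendant '[[[0.003,-0.006,0.1],[0,0,0],0.25],[[0.003,-0.006,0.2],[0,0,0],0.25],[[0.003,-0.006,0.28],[0,0,0],0.25],[[0.003,-0.006,0.298],[0,0,0],0.25],[[0.003,-0.006,0.298],[0,0,0],0.25]]' | egrep 'pos|wid|for';  python3 -m pendant '[[[0,0,0],[0,0,0],-0.5],[[0,0,0],[0,0,0],-0.5],[[0,0,0],[0,0,0],-0.5],[[0,0,0],[0,0,0],-0.5],[[0,0,0],[0,0,0],-0.5]]' | egrep 'pos|wid|for'
```

```text
position: [0.5183, -0.0572, 0.0159]
force: [-0.5, -0.1, 0.3]
width: 0.0539
gripper_force: 0.0
position: [0.5191, -0.0573, 0.0172]
force: [-0.8, -0.2, 7.7]
width: 0.0314
gripper_force: 59.4
```

```bash
python3 -m pendant '[[[0,0,-0.08],[0,0,0],-0.5],[[0,0,-0.2],[0,0,0],-0.5],[[0,0,-0.3],[0,0,0],-0.5],[[-0.1,0.06,-0.3],[0,0,0],-0.5],[[-0.2,0.13,-0.3],[0,0,0],-0.5]]' | egrep 'pos|wid|for';  python3 -m pendant '[[[-0.1,0.06,0],[0,0,0],-0.5],[[-0.2325,0.145,0],[0,0,0],-0.5],[[-0.2325,0.145,0],[0,0,0],-0.5],[[-0.2325,0.145,0],[0,0,0],-0.5],[[-0.2325,0.145,0],[0,0,0],-0.5]]' | egrep 'pos|wid|for'
python3 - <<'E'
from h import *
m,im,_=look(["tray_yellow"],"w10")
for x in env.cut_out("mount_green","wrist")[:1]:
  u,a=mcen(x["mask"]);print(u,a,fit(m,u,(.62,-.16),.016,.017,.004),fit(m,u,(.62,-.16),.016,.017,.008))
E
```

```text
position: [0.5697, -0.1378, 0.1366]
force: [1.6, -0.1, -1.5]
width: 0.0312
gripper_force: 60.0
position: [0.6257, -0.2293, 0.1352]
force: [0.5, -0.2, -1.4]
width: 0.0313
gripper_force: 60.2
t 18.52 [ 0.6257 -0.2293  0.1352] [5.5e-03 1.0e+00 4.0e-04]
tray_yellow 0.75 [330.5 228.9] [ 0.6298 -0.2312]
tray_yellow 0.67 [91.1 15.3] [ 0.4306 -0.0407]
[324.55474821 146.59188616] 1628.0 [ 0.62553897 -0.16595635] [ 0.62554669 -0.16564072]
```

View pics/w10.png

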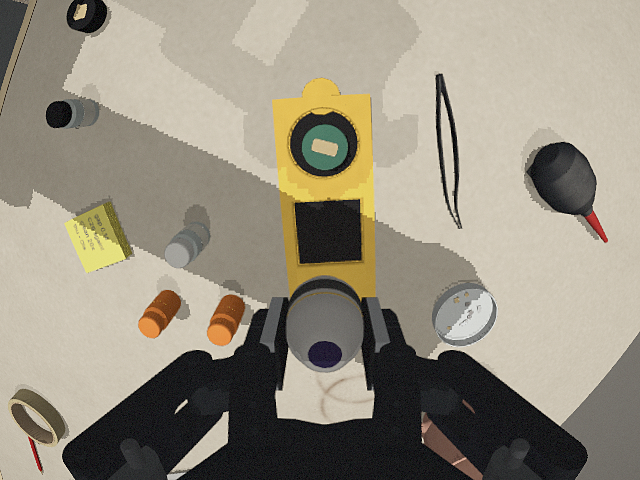

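The green mount is centred in the large well at (325,147). The square well is clear at (329,231), and the objective is held upright at (325,324).

```bash
python3 - <<'E'
from h import *
im=cv2.imread("pics/w10.png");m=env.camera_model("wrist")
wells(m,im,[(.6265,-.2304)],[.026])
E
python3 -m pendant '[[[0,0.006,0.08],[0,0,0],-0.5],[[0,0.006,0.16],[0,0,0],-0.5],[[0,0.006,0.23],[0,0,0],-0.5],[[0,0.006,0.25],[0,0,0],-0.5],[[0,0.006,0.25],[0,0,0],-0.5]]' | egrep 'pos|wid|for'
```

```text
well [ 0.6285 -0.2312] uv [328.3 230.7] area 3705.0
position: [0.6287, -0.2303, 0.0355]
force: [1.4, -0.2, -1.2]
width: 0.0314
gripper_force: 60.1
```

```bash
python3 -m pendant '[[[0,0,0.015],[0,0,0],-0.5],[[0,0,0.025],[0,0,0],-0.5],[[0,0,0.03],[0,0,0],-0.5],[[0,0,0.035],[0,0,0],-0.5],[[0,0,0.035],[0,0,0],-0.5]]' | egrep 'pos|wid|for'
```

```text
position: [0.6288, -0.2306, 0.0213]
force: [0.8, -0.0, -0.8]
width: 0.0317
gripper_force: 60.5
```

```bash
python3 -m pendant '[[[0,0,0.003],[0,0,0],-0.5],[[0,0,0.005],[0,0,0],-0.5],[[0,0,0.007],[0,0,0],-0.5],[[0,0,0.007],[0,0,0],-0.5],[[0,0,0.007],[0,0,0],-0.5]]' | egrep 'pos|wid|for'
```

```text
position: [0.6292, -0.2307, 0.0212]
force: [-7.4, 3.7, 13.4]
width: 0.0315
gripper_force: 61.6
```

```bash
python3 -m pendant '[[[0,0,-0.005],[0,0,0],0.1],[[0,0,-0.005],[0,0,0],0.25],[[0,0,-0.1],[0,0,0],0.25],[[0,0,-0.22],[0,0,0],0.25],[[0,0,-0.35],[0,0,0],0.2]]' | egrep 'pos|wid|for'; python3 -m pendant '[[[0,-0.1,0],[0,0,0],0.1],[[-0.005,-0.2,0],[0,0,0],0.1],[[-0.005,-0.27,0],[0,0,0],0.1],[[-0.005,-0.27,0],[0,0,0],0.1],[[-0.005,-0.27,0.05],[0,0,0],0.1]]' | egrep 'pos|wid|for';python3 - <<'E'
from h import *
m,im,_=look([],"w11")
things(m,{"vial_white":(.5206,-.2335)})
E
```

```text
position: [0.6282, -0.2303, 0.1589]
force: [1.3, -0.6, -0.6]
width: 0.0513
gripper_force: 0.0
position: [0.5225, -0.2328, 0.1396]
force: [-0.0, -0.6, 0.1]
width: 0.0473
gripper_force: 0.0
t 21.8 [ 0.5225 -0.2328  0.1396] [ 0.0066  1.     -0.0028]
vial_white fit [ 0.5211 -0.2336] uv [322.6 237.3] area 1203.0 pred 1421.516272044275 0.87
```

View pics/w11.png

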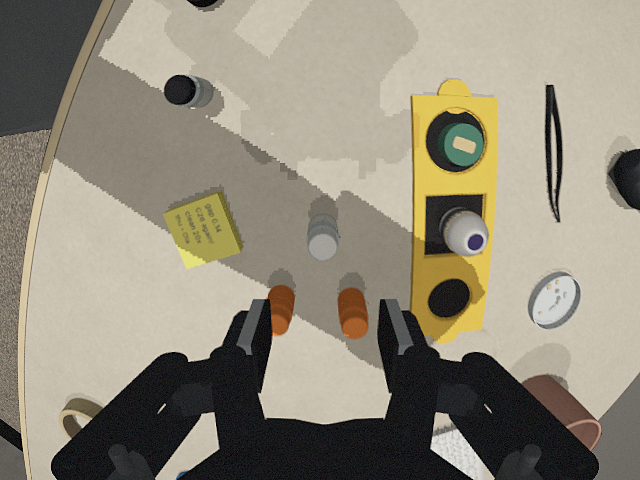

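The view shows the white-capped vial at (322,237), the objective standing in the square well at about (462,232) and the green mount in its well. I'll descend on the white vial.

```bash
python3 -m pendant '[[[-0.002,-0.004,0.1],[0,0,0],0.1],[[-0.002,-0.004,0.2],[0,0,0],0.1],[[-0.002,-0.004,0.29],[0,0,0],0.1],[[-0.002,-0.004,0.312],[0,0,0],0.1],[[-0.002,-0.004,0.312],[0,0,0],0.1]]' | egrep 'pos|wid|for';  python3 -m pendant '[[[0,0,0],[0,0,0],-0.7],[[0,0,0],[0,0,0],-0.7],[[0,0,0],[0,0,0],-0.7],[[0,0,0],[0,0,0],-0.7],[[0,0,0],[0,0,0],-0.7]]' | egrep 'pos|wid|for'
```

```text
position: [0.5194, -0.2325, 0.0134]
force: [0.7, -0.6, 0.1]
width: 0.0468
gripper_force: 0.0
position: [0.5205, -0.2335, 0.0155]
force: [0.5, 0.5, 6.1]
width: 0.0213
gripper_force: 58.9
```

```bash
python3 -m pendant '[[[0,0,-0.08],[0,0,0],-0.7],[[0,0,-0.2],[0,0,0],-0.7],[[0.0,0,-0.35],[0,0,0],-0.7],[[0.1,0,-0.47],[0,0,0],-0.7],[[0.25,0,-0.5],[0,0,0],-0.7]]' | egrep 'pos|wid|for';  python3 -m pendant '[[[0.15,0,0],[0,0,0],-0.7],[[0.3,0,0],[0,0,0],-0.7],[[0.45,0,0],[0,0,0],-0.7],[[0.6,0,0],[0,0,0],-0.7],[[0.75,0,0],[0,0,0],-0.7]]' | egrep 'pos|wid';python3 -m pendant '[[[0.15,0,0],[0,0,0],-0.7],[[0.3,0.01,0],[0,0,0],-0.7],[[0.4,0.025,0],[0,0,0],-0.7],[[0.4,0.025,0],[0,0,0],-0.7],[[0.4,0.025,0],[0,0,0],-0.7]]' | egrep 'pos|wid'
python3 - <<'E'
from h import *
m,im,_=look([],"w12")
wells(m,im,[(.532,.3785)],[.021])
E
```

```text
position: [0.5215, -0.1334, 0.2185]
force: [1.5, 1.2, -0.3]
width: 0.0214
gripper_force: 58.7
position: [0.5213, 0.1693, 0.2139]
width: 0.0214
position: [0.5325, 0.3269, 0.2134]
width: 0.0212
t 25.02 [0.5325 0.3269 0.2134] [ 6.6e-03  1.0e+00 -6.0e-04]
well [0.5326 0.3793] uv [325.1 150.4] area 1257.0
```

View pics/w12.png

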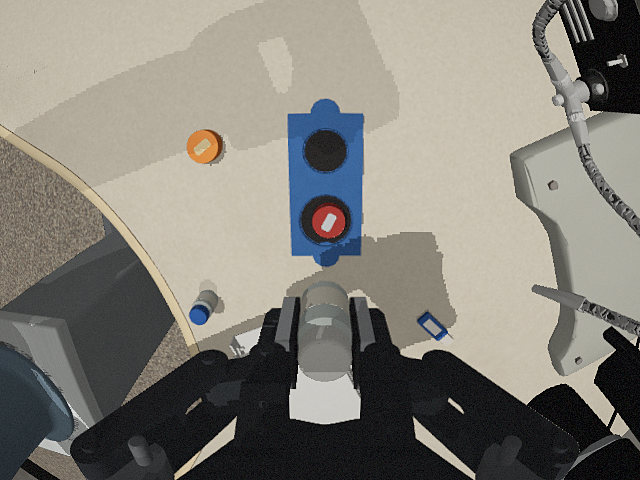

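The white vial is held upright at (325,330), the empty small well is at (325,150), and the red mount is seated at (328,221).

```bash
python3 -m pendant '[[[0.131,0,0],[0,0,0],-0.7],[[0.131,0,0.13],[0,0,0],-0.7],[[0.131,0,0.27],[0,0,0],-0.7],[[0.131,0,0.4],[0,0,0],-0.7],[[0.131,0,0.44],[0,0,0],-0.7]]' | egrep 'pos|wid|for';  python3 -m pendant '[[[0,0,0.02],[0,0,0],-0.7],[[0,0,0.03],[0,0,0],-0.7],[[0,0,0.035],[0,0,0],-0.7],[[0,0,0.037],[0,0,0],-0.7],[[0,0,0.037],[0,0,0],-0.7]]' | egrep 'pos|wid|for'
```

```text
position: [0.5309, 0.3773, 0.0338]
force: [0.5, -0.2, 0.4]
width: 0.0212
gripper_force: 58.8
position: [0.5334, 0.38, 0.0234]
force: [-0.6, -0.5, 0.6]
width: 0.0213
gripper_force: 58.8
```

```bash
python3 -m pendant '[[[0,0,0.004],[0,0,0],-0.7],[[0,0,0.008],[0,0,0],-0.7],[[0,0,0.012],[0,0,0],-0.7],[[0,0,0.012],[0,0,0],-0.7],[[0,0,0.012],[0,0,0],-0.7]]' | egrep 'pos|wid|for'
```

```text
position: [0.5332, 0.3799, 0.0195]
force: [-4.2, -2.3, 10.0]
width: 0.0213
gripper_force: 60.0
```

```bash
python3 -m pendant '[[[0,0,-0.003],[0,0,0],-0.2],[[0,0,-0.003],[0,0,0],0.1],[[0,0,-0.1],[0,0,0],0.1],[[0,0,-0.22],[0,0,0],0.1],[[0,0,-0.35],[0,0,0],0.1]]' | egrep 'pos|wid|for'; python3 -m pendant '[[[-0.1,-0.08,0],[0,0,0],0.1],[[-0.2,-0.16,0],[0,0,0],0.1],[[-0.3,-0.24,0],[0,0,0],0.1],[[-0.395,-0.327,0],[0,0,0],0.1],[[-0.395,-0.327,0.05],[0,0,0],0.1]]' | egrep 'pos|wid|for';python3 - <<'E'
from h import *
m,im,_=look([],"w13")
things(m,{"vial_blue":(.4025,.222)})
for n,z in(("mount_red",.016),("vial_white",.048)):
  for x in env.cut_out(n,"wrist")[:2]:
    u,a=mcen(x["mask"]);print(n,u,a,fit(m,u,(.53,.33),DIM[n][0],z,.004))
E
```

```text
position: [0.5325, 0.3795, 0.1584]
force: [0.5, -0.2, 0.7]
width: 0.0468
gripper_force: 0.0
position: [0.4001, 0.2213, 0.1387]
force: [0.8, 1.7, 0.1]
width: 0.047
gripper_force: 0.0
t 28.2 [0.4001 0.2213 0.1387] [8.2e-03 1.0e+00 7.0e-04]
vial_blue fit [0.4017 0.2222] uv [326.8 234.2] area 1009.5 pred 1302.465696767671 0.88
mount_red [500.30288865 114.53290183] 1360.0 [0.5346092 0.3132029]
```

View pics/w13.png

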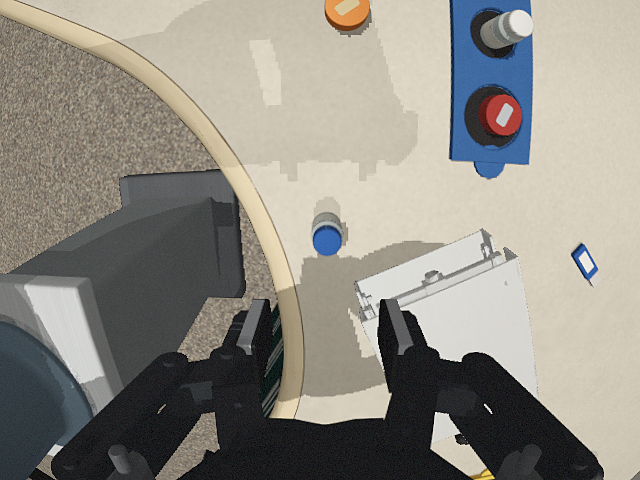

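The white vial stands in the small well at about (500,35) beside the red mount at (497,115). The blue vial is at (327,234), with the stand's corner near it at (357,285)–(368,322). I'll check the stand's height before descending.

```bash
python3 - <<'E'
from h import *
m=env.camera_model("wrist");mt=env.camera_model("top");ms=env.camera_model("scene")
for u in((357,285),(368,322),(487,232),(515,250)):
    for t in((252,287),(228,236)):
        p,e=tri(ray(mt,t),ray(m,u,True));print(u,t,np.round(p,3),round(e,4))
for t,s in(((252,287),(338,287)),((228,236),(281,286)),((228,236),(284,265)),((252,287),(336,262))): print(tri(ray(mt,t),ray(ms,s)))
E
```

```text
(357, 285) (252, 287) [0.428 0.172 0.002] 0.0008
(357, 285) (228, 236) [0.463 0.212 0.113] 0.0942
(368, 322) (252, 287) [0.427 0.166 0.051] 0.0097
(368, 322) (228, 236) [0.464 0.205 0.131] 0.0847
(487, 232) (252, 287) [0.465 0.202 0.053] 0.1111
(487, 232) (228, 236) [0.533 0.22  0.01 ] 0.0007
(515, 250) (252, 287) [0.459 0.202 0.101] 0.1191
(515, 250) (228, 236) [0.529 0.218 0.054] 0.0138
(array([0.42245567, 0.1689907 , 0.01047733]), np.float64(0.010054210662739078))
(array([0.53246499, 0.22050271, 0.00736933]), np.float64(0.002943142657654542))
(array([0.52315151, 0.21313856, 0.06164574]), np.float64(0.002506426876692053))
(array([0.4215785 , 0.16461256, 0.072778  ]), np.float64(0.004964976940953511))
```

```bash
python3 -m pendant '[[[0.002,0.004,0.1],[0,0,0],0.1],[[0.002,0.004,0.2],[0,0,0],0.1],[[0.002,0.004,0.29],[0,0,0],0.1],[[0.002,0.004,0.318],[0,0,0],0.1],[[0.002,0.004,0.318],[0,0,0],0.1]]' | egrep 'pos|wid|for';  python3 -m pendant '[[[0,0,0],[0,0,0],-0.7],[[0,0,0],[0,0,0],-0.7],[[0,0,0],[0,0,0],-0.7],[[0,0,0],[0,0,0],-0.7],[[0,0,0],[0,0,0],-0.7]]' | egrep 'pos|wid|for'
```

```text
position: [0.4034, 0.2237, 0.011]
force: [0.8, -0.3, 0.3]
width: 0.0472
gripper_force: 0.0
position: [0.4045, 0.2239, 0.0126]
force: [-1.0, 0.5, 6.2]
width: 0.0211
gripper_force: 58.7
```

```bash
python3 -m pendant '[[[0,0,-0.08],[0,0,0],-0.7],[[0,0,-0.2],[0,0,0],-0.7],[[0,0,-0.35],[0,0,0],-0.7],[[-0.1,0.05,-0.47],[0,0,0],-0.7],[[-0.22,0.12,-0.5],[0,0,0],-0.7]]' | egrep 'pos|wid';  python3 -m pendant '[[[-0.14,0.06,0],[0,0,0],-0.7],[[-0.28,0.12,0],[0,0,0],-0.7],[[-0.42,0.18,0],[0,0,0],-0.7],[[-0.56,0.24,0],[0,0,0],-0.7],[[-0.7,0.3,0],[0,0,0],-0.7]]' | egrep 'pos|wid';python3 -m pendant '[[[-0.1,0.06,0],[0,0,0],-0.7],[[-0.2,0.12,0],[0,0,0],-0.7],[[-0.25,0.15,0.1],[0,0,0],-0.7],[[-0.25,0.15,0.1],[0,0,0],-0.7],[[-0.25,0.15,0.1],[0,0,0],-0.7]]' | egrep 'pos|wid'
python3 - <<'E'
from h import *
m,im,_=look([],"w14")
wells(m,im,[(.631,-.298)],[.021])
print(proj(m,[(.631,-.298,.008)]))
E
```

```text
position: [0.4522, 0.1349, 0.2155]
width: 0.0212
position: [0.569, -0.1477, 0.2115]
width: 0.0212
position: [0.6279, -0.2457, 0.1718]
width: 0.0211
t 31.52 [ 0.6279 -0.2457  0.1718] [ 6.3e-03  1.0e+00 -2.0e-04]
well [ 0.6322 -0.2974] uv [330.  271.9] area 1117.5
[[328.72775 273.12387]]
```

View pics/w14.png

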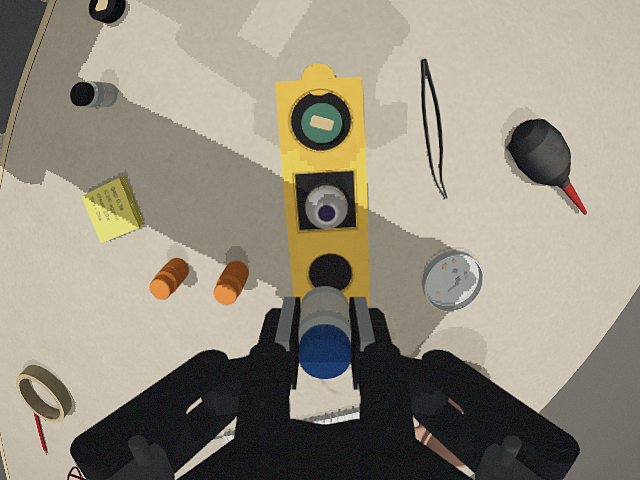

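The blue vial is held upright at (325,335). The small well is at (330,272), the objective is upright in the square well at (327,205), and the green mount is at (322,123).

```bash
python3 -m pendant '[[[-0.132,0.01,0],[0,0,0],-0.7],[[-0.132,0.01,0.1],[0,0,0],-0.7],[[-0.132,0.01,0.23],[0,0,0],-0.7],[[-0.132,0.01,0.34],[0,0,0],-0.7],[[-0.132,0.01,0.34],[0,0,0],-0.7]]' | egrep 'pos|wid|for';  python3 -m pendant '[[[0,0,0.015],[0,0,0],-0.7],[[0,0,0.028],[0,0,0],-0.7],[[0,0,0.035],[0,0,0],-0.7],[[0,0,0.037],[0,0,0],-0.7],[[0,0,0.037],[0,0,0],-0.7]]' | egrep 'pos|wid|for'
```

```text
position: [0.6295, -0.2967, 0.0323]
force: [-0.1, -0.2, -0.1]
width: 0.0212
gripper_force: 58.8
position: [0.6315, -0.299, 0.0202]
force: [-0.5, 0.8, -0.5]
width: 0.0211
gripper_force: 58.8
```

```bash
python3 -m pendant '[[[0,0,0.004],[0,0,0],-0.7],[[0,0,0.008],[0,0,0],-0.7],[[0,0,0.012],[0,0,0],-0.7],[[0,0,0.012],[0,0,0],-0.7],[[0,0,0.012],[0,0,0],-0.7]]' | egrep 'pos|wid|for'
```

```text
position: [0.6316, -0.2991, 0.0167]
force: [-4.0, 2.6, 7.5]
width: 0.0214
gripper_force: 59.8
```

Contact is at the expected height, so I'll release, rise and check everything with the fixed cameras.

```bash
python3 -m pendant '[[[0,0,-0.003],[0,0,0],-0.2],[[0,0,-0.003],[0,0,0],0.1],[[0,0,-0.1],[0,0,0],0.1],[[0,0,-0.22],[0,0,0],0.1],[[0,0,-0.35],[0,0,0],0.1]]' | egrep 'pos|wid|for'; python3 -m pendant '[[[-0.1,-0.1,-0.1],[0,0,0],0.1],[[-0.2,-0.25,-0.2],[0,0,0],0.1],[[-0.25,-0.3,-0.2],[0,0,0],0.1],[[-0.25,-0.3,-0.2],[0,0,0],0.1],[[-0.25,-0.3,-0.2],[0,0,0],0.1]]' | egrep 'pos|wid|for';python3 - <<'E'
from h import *
a=env.capture("top");b=env.capture("scene")
c=cv2.resize(a[160:320,110:510],(800,320))
d=np.hstack([cv2.resize(b[160:240,300:410],(400,280)),cv2.resize(b[280:360,190:300],(400,280))])
cv2.imwrite("pics/fin.png",np.vstack([c,d]))
E
```

```text
position: [0.6309, -0.2986, 0.1556]
force: [0.1, -1.1, -0.7]
width: 0.0469
gripper_force: 0.0
position: [0.5108, -0.3978, 0.2346]
force: [0.2, -0.2, 0.5]
width: 0.0473
gripper_force: 0.0
```

View pics/fin.png

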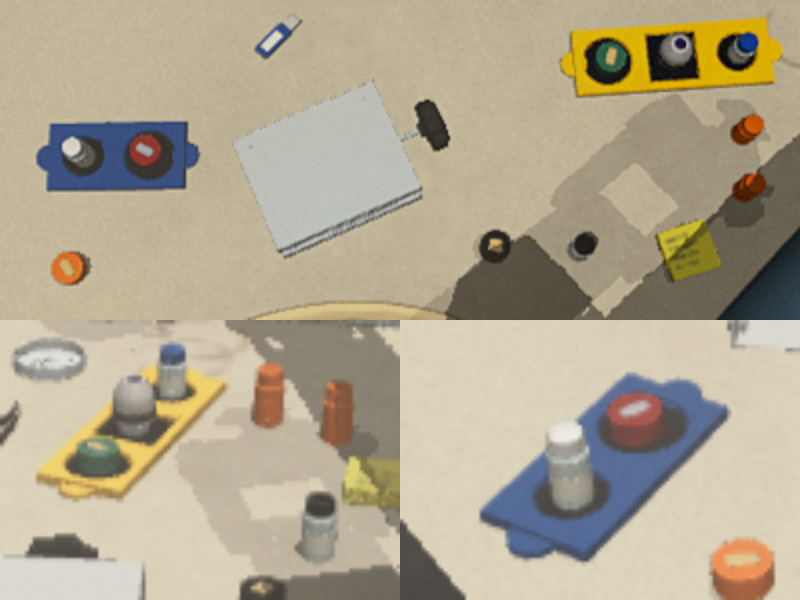

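All five things stand upright in their named wells. In the top crop they are green (607,60), objective (678,48), blue vial (743,47), white vial (78,152) and red (147,150). The black mount (494,246) and black vial (583,245) haven't moved.

```bash
python3 -c "
from rig import env
print(env.sign_off())"
```

```text
the job is handed in; nothing more can be done
None
```

The job is handed in: in the final camera check, both kits were complete, with all five things upright in their named wells and the black mount and black-capped vial where they started.

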